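# Open the valve with the loose hex crank

## Task

Take the loose crank out of its red cup, lower it into the valve gearbox's guide tube and feel for the hidden hex until the socket drops fully home. Then turn it counterclockwise (seen from above) until the yellow pointer is right at the green mark, the valve's stop, and leave the crank seated there and let go; press gently, no more than about 10 N downwards and never hard against the stop, and leave the other things on the bench alone.

Things in the scene. Friction and masses are not known exactly. Their poses are not given: they have to be found in the camera images.
- crank_hub (a point): Centre of the loose crank's grip block: red, square, 28 x 28 mm, 33 mm tall, on the crank's turning axis. Its z points up along that axis, its x along the crank arm towards the handle; the block's faces look along x and y. Steel crank of about 0.6 kg (may vary by a quarter), balanced about its axis; at the start it stands upright in the red cup with about 4 mm play.
- crank_handle (a point): Centre of the crank's black upright handle: round, 22 mm thick, 45 mm tall, fixed to the arm (it does not spin), 85 mm from the turning axis along the crank's x, 119.5 mm above the foot. The flat yellow arm, 20 mm wide and 12 mm thick, reaches from x -45 to +100 mm, its underside 85 mm above the foot; below its short end hangs a balance weight, 32 mm wide, to 80 mm above the foot.
- crank_foot (a point): Centre of the crank's open foot, the mouth of its hex socket, 113.5 mm below the centre of the red block. The socket is hexagonal, 48 mm across flats outside, 38 mm inside, 32 mm deep inside, 40 mm tall, with two flats facing the crank's +x and -x. The round shank above it carries a guide collar, 57 mm wide, 50 to 68 mm above the foot, which enters the tube.
- mouth (a point): Centre of the open top of the gearbox's upright grey guide tube, 100 mm above the bench; tube 88 mm outside, 64 mm inside. It stands on the gearbox's blue base, 150 x 150 x 20 mm, fixed to the bench; pipe stubs, 60 mm across, reach 120 mm from the axis along the gearbox's +y and -y.
- spindle_top (a point): Top of the drive spindle's nose, on the tube's axis, 32 mm below the mouth. Tapered nose 12 mm high (20 mm across at the top, 37 at its foot) that centres the socket, then a flat shoulder. Foot 12 mm below this point: the socket's rim only rests on the shoulder; 32 mm below: fully home. Sprung: gives downwards 1.5 N per mm (this point moves along); its end at 14 mm must not be hit.
- shoulder (a point): Top of the hidden upright hex, on the axis, 12 mm below the nose's top: 36 mm across flats, 22 mm long. Its angle is down in the tube and not measured (this point's yaw and the dial do not tell it); the socket fits in any of 6 angles 60 degrees apart, each within about 6 degrees. When they match, the pressed hex springs up into the socket and the press falls off.
- dial (a joint): Angle of the valve's spindle with its yellow pointer (round the tube's foot), rad: 0 at the red mark (shut), 1.571 at the green mark, the hard stop (open). It grows counterclockwise seen from above. Turning takes about 0.35 N m (some 4 N at the handle; keep below 12 N); it stays where it is left. Only the hex turns it, not the pointer.
- cup: Red stowage cup in which the crank stands, fixed to the bench: foot 90 x 90 x 6 mm, tube 72 mm outside, 64 mm inside, rim 56 mm above the bench; the crank's foot stands 6 mm above the bench. Origin at the centre of its underside.
- grease_mid (a point): Jar with green label, 60 mm wide, 75 mm tall, its middle. Not to be touched.
- spray_mid (a point): Blue can, 52 mm wide, 100 mm tall, its middle. Not to be touched.
- flange_mid (a point): Loose steel flange ring, 80 mm wide, 16 mm thick, lying flat; its centre. Not to be touched.
- wrench_grip (a point): Wrench, 180 mm long, lying on the bench; its handle. Not to be touched.
There are look-alikes about, which are no part of the job. What is shaped like the part that bears crank_hub but blue, pink or turquoise is not meant.

How it is judged:
On the way, in this order (a step that is already met when the one before it is completed fails the run):
1. the crank's socket is fully home on the hidden hex (z of crank_foot in the frame of spindle_top below -0.027 m and horizontal distance between crank_foot and spindle_top below 0.006 m and angle between crank_hub's own z axis and vertical below 0.2 rad and value of joint dial below 1.2 rad), for 0.2 s.
2. the pointer has been cranked to the green mark with the crank seated (z of crank_foot in the frame of spindle_top below -0.027 m and horizontal distance between crank_foot and spindle_top below 0.006 m and angle between crank_hub's own z axis and vertical below 0.2 rad and value of joint dial above 1.47 rad), for 0.2 s.
At the end, for the whole second after the job is handed in: The crank is fully home on the hex (foot at least 27 mm below the spindle's top, within 6 mm of its axis, tilted under 0.2 rad), at rest and released; the dial stands above 1.47 rad (all of step 2 and linear speed of crank below 0.02 m/s); the robot touches nothing.
It fails at once if the sprung hex is pressed down to its end (over 12.5 mm, 19 N with the crank's weight) (z of spindle_top in the frame of mouth below -0.0445 m).
It fails at once if the crank is forced against the gearbox with over 80 N in all (contact force between crank and gearbox above 80 N).
It fails at once if a bystander (jar, can, flange or wrench) is disturbed (moved over 30 mm) (distance of any of grease_mid, spray_mid, flange_mid, wrench_grip from where it was at the start of the episode above 0.03 m).
It also fails if it takes over 72 s, if anything falls off the work surface, if the arm or the gripper's body presses on something with over 40 N, if the wrist force passes 120 N, or if a joint passes its speed limit or range.

## Robot

A 7-joint arm with a two-finger parallel gripper is mounted at the origin on the work surface. World frame = base frame: x ahead of the robot, y to its left, z up, the work surface at z = 0. Lengths are in m, angles in rad, forces in N, time in s.
With the tool pointing down it reaches from about 0.35 to 0.9 m from the base axis. Payload 7.2 kg.
Tool frame: the origin (TCP) lies midway between the tips of the shut fingers; the grasp point (between the pads) lies robot.grip_depth behind it (robot.grip_depth is the distance from the TCP to the grasp point, in m); z points along the fingers, y is the line along which they close (so a half turn about z gives the same grasp; the last joint's range is limited). The gripper opens to 88 mm and grips with 3 to 60 N. Pads are 20 mm wide; open, the fingers measure 115 mm over their backs; the gripper's body (75 mm by 178 mm) begins 61 mm behind the grasp point.
Start: joints at [1.134, 0.411, -0.013, 1.596, 0.006, 1.134, -0.082], TCP at [0.225, -0.583, 0.223] pointing down, gripper open.
Joint ranges: [-2.95, 2.95], [-0.29, 1.99], [-1.47, 1.44], [0.14, 2.54], [-1.03, 4.17], [0.13, 1.85], [-2.86, 2.86]. Speed limits (rad/s): [2.39, 2.39, 3.01, 3.01, 3.14, 3.14, 3.14].

## Interface

Orientations are given as a unit quaternion [x, y, z, w].
In Python, from workcell import robot, snapshot, camera_params, job_done gives the robot as it stands.
- The arm moves only by the shell command python3 -m crank 'ROWS' [OPENING]. ROWS is JSON, a list of rows, each a list of 4 numbers: the shift along the tool's x, y, z in m, then the turn about the tool's z in degrees. In form: [[x, y, z, twist], ...]. A call has 1 to 5 rows; each row shifts and turns the commanded pose from where the row before left it, along the tool's axes as they then stand; what a row does not reach is not made up. A row lasts 1/12 s, in which the tool goes at most 41.7 mm and 7.16 degrees, less where a joint would pass 70% of its speed; a pose out of reach is approached as far as the arm can. A call with a gripper value outside its range is refused whole. OPENING is the closure, from -1 (fully open) to 1 (shut), set as the call begins (- or left out, the last holds). The fingers move at their own pace and stop on an object; the grip force is fixed at half the most. Time passes only in rows, so rows that do not move let the fingers close. It gives the time, the measured TCP pose, the force, the opening and the grip force at its end, in the units of the state.
- robot.state(): the state, without advancing time (a new reading comes with each control period).
- snapshot(name): name is "scene" or "top" or "wrist"; returns the picture (480x640x3 uint8, blue, green, red); there is no depth.
- camera_params(name): a dict with "intrinsics" (3x3 intrinsics, pixels), "T" (4x4, takes a point from camera to world coordinates). Camera axes: x right, y down, z forward; pixel columns grow to the right and rows downward; lengths in m; the calibration is good to about 2 mm. A picture is of the moment at which its call begins: read the wrist's pose just before it. camera_params takes no time and is no camera call; for the wrist camera it gives the pose at the moment of the call.
- job_done(): hands the job in; it is judged then, once.
The state is a dict: "time": time; "joint_pos": joint angles; "qd": joint speeds; "joint_efforts": joint torques, N m; "position": TCP position; "tool_rot": TCP orientation; "wrist_force": force on the tool from outside, world axes, zero at the start; "wrist_torque": the same for the moment, N m; "opening": finger opening in m; "finger_force": force on a finger pad.
Only numpy, scipy, OpenCV 4.12 (cv2) and the standard library are available. Lean on these libraries where they do the work, as an engineer would, in place of code of your own. Each camera call takes 0.05 s, during which the arm holds its last target. There are 200 camera calls.

## Working session

There is one attempt and no reset: what is moved stays moved. The work goes in short steps, Python scripts to look and compute and a shell command to move; the robot and the scene stay as the last step left them, time stands still between calls to the robot, and variables do not carry over. Pictures are saved under pics/ and viewed, at most 10 in all, crops included, and the job is handed in when it is done.

```bash
ls; mkdir -p pics
python3 - <<'E'
from workcell import robot,snapshot,camera_params
import cv2,numpy as np
print(robot.grip_depth, robot.state())
for n in("scene","top"):
    im=snapshot(n); cv2.imwrite(f"pics/{n}0.png",im); p=camera_params(n); print(n,np.round(p["intrinsics"],1).tolist(),np.round(p["T"],3).tolist())
E
```

```text
pics
0.0187 {'time': 0.0, 'joint_pos': array([ 1.13378271,  0.41189904, -0.01273812,  1.59705781,  0.00561226,
        1.13430567, -0.08222741]), 'qd': array([-0.00073745,  0.00120529, -0.00034692,  0.00085876,  0.00132323,
       -0.00077036,  0.00058736]), 'joint_efforts': array([-9.61976798e-05, -5.87948477e+01,  6.41513262e-01, -2.91069353e+01,
       -5.39339706e-02,  1.84076739e-02,  1.27708731e-04]), 'position': array([ 0.22510099, -0.58249886,  0.22180385]), 'tool_rot': array([ 9.83042444e-01,  1.83376352e-01, -2.06877224e-04, -7.90427046e-04]), 'wrist_force': array([ 0.19989098, -0.25556644,  0.16053237]), 'wrist_torque': array([ 0.03890193, -0.03223778, -0.02558569]), 'finger_force': 0.0, 'opening': 0.08785564237032792}
scene [[433.8, 0.0, 320.6], [0.0, 433.8, 231.4], [0.0, 0.0, 1.0]] [[0.714, 0.602, -0.357, 0.891], [0.7, -0.619, 0.356, -0.392], [-0.007, -0.504, -0.864, 0.972], [0.0, 0.0, 0.0, 1.0]]
top [[520.9, 0.0, 322.5], [0.0, 520.9, 240.0], [0.0, 0.0, 1.0]] [[-0.007, -0.995, 0.097, 0.378], [-1.0, 0.008, 0.009, -0.028], [-0.009, -0.097, -0.995, 1.259], [0.0, 0.0, 0.0, 1.0]]
```

View pics/scene0.png

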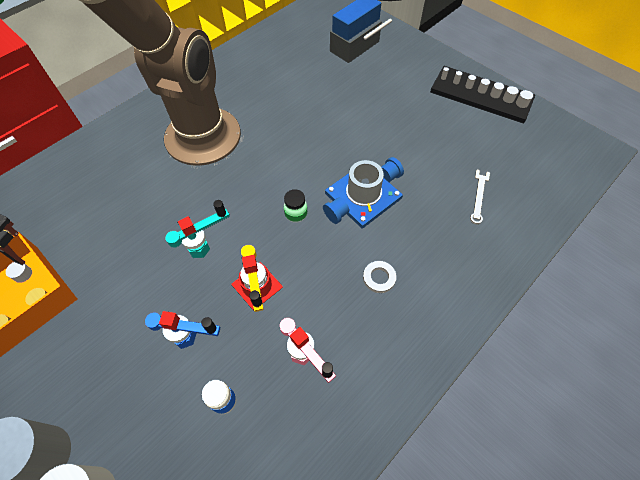

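View pics/top0.png

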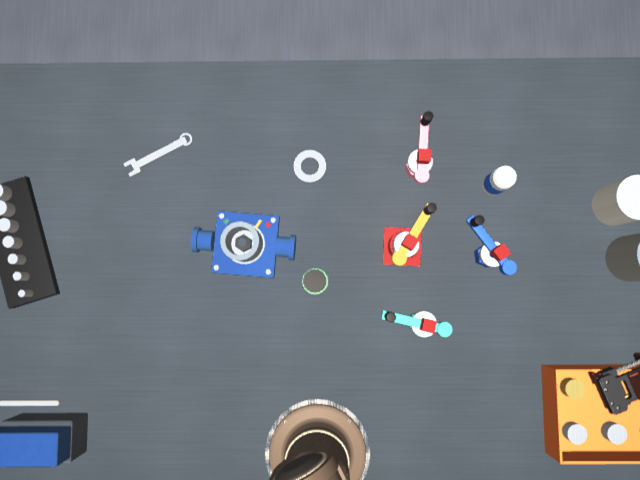

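Candidates: yellow-armed crank in red cup (top 407,243; scene 250,265) versus pink (424,157), blue (501,252) and turquoise (428,325) look-alikes. The yellow-armed one standing in the red cup is the one wanted; I check it close up.

```bash
cat > h.py <<'E'
import numpy as np,cv2
from workcell import robot,snapshot,camera_params
from scipy.spatial.transform import Rotation as R
def plane(p,uv,z):
    K,T=p["intrinsics"],p["T"]
    uv=np.atleast_2d(uv).astype(float)
    d=np.c_[(uv[:,0]-K[0,2])/K[0,0],(uv[:,1]-K[1,2])/K[1,1],np.ones(len(uv))]@T[:3,:3].T
    o=T[:3,3]; return o+d*((z-o[2])/d[:,2])[:,None]
def proj(p,X):
    K,T=p["intrinsics"],p["T"]; c=(np.atleast_2d(X)-T[:3,3])@T[:3,:3]
    q=c@K.T; return q[:,:2]/q[:,2:]
def mask(im,lo,hi,lo2=None,hi2=None):
    h=cv2.cvtColor(im,cv2.COLOR_BGR2HSV); m=cv2.inRange(h,lo,hi)
    if lo2: m|=cv2.inRange(h,lo2,hi2)
    return m
def red(im): return mask(im,(0,150,60),(8,255,255),(172,150,60),(180,255,255))
def yel(im): return mask(im,(20,130,90),(33,255,255))
def blobs(m,amin=15):
    n,l,s,c=cv2.connectedComponentsWithStats(m); return [(s[i].tolist(),c[i].round(1).tolist()) for i in range(1,n) if s[i][4]>=amin]
E
python3 - <<'E'
from h import *
p=camera_params("top"); im=cv2.imread("pics/top0.png")
a=cv2.resize(im[200:290,360:450],(400,400),interpolation=cv2.INTER_CUBIC)
b=cv2.resize(im[197:287,197:287],(400,400),interpolation=cv2.INTER_CUBIC)
cv2.imwrite("pics/c1.png",np.hstack([a,b]))
print("red",blobs(red(im)[190:300,360:450])); print("yel",blobs(yel(im)[190:300,190:450]))
y=yel(im); y[:,:360]=0;y[:190]=0;y[300:]=0;y[:,450:]=0
q=plane(p,np.argwhere(y)[:,::-1],0.103)[:,:2]
print("arm rect",cv2.minAreaRect(q.astype(np.float32)), q.mean(0))
E
```

```text
red [([23, 38, 28, 36, 383], [29.8, 52.8]), ([42, 43, 19, 33, 335], [52.4, 59.4])]
yel [([220, 21, 20, 27, 119], [230.6, 31.5]), ([202, 63, 13, 13, 36], [205.8, 70.7])]
arm rect ((0.5021913051605225, -0.21606454253196716), (0.030744681134819984, 0.15317699313163757), 60.89823532104492) [ 0.50536912 -0.22107897]
```

View pics/c1.png

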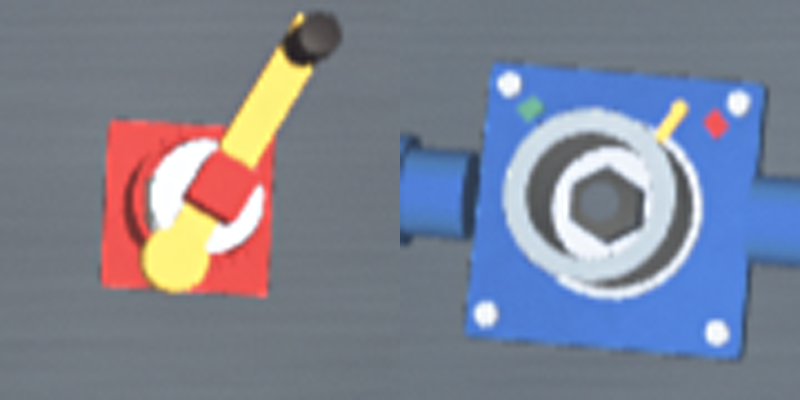

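The crop shows the yellow-armed crank with its red block at top px (410.6,241.6) standing in the red cup, as described. The gearbox mouth is at px (239,240), with the pointer between the marks near red, and a dark hex with a vertex pointing up in the image.

```bash
cat >> h.py <<'E'
def tool():
    s=robot.state(); r=R.from_quat(s["tool_rot"]).as_matrix(); return s,np.array(s["position"]),r
def delta(goal):
    s,pos,r=tool(); return (r.T@(np.array(goal)-pos)).round(4)
def yaw(): 
    r=tool()[2]; return np.degrees(np.arctan2(r[1,0],r[0,0]))
E
python3 - <<'E'
from h import *
p=camera_params("top")
print("hubtop",plane(p,(410.6,241.6),.136)); print("mouth",plane(p,(239.3,240.4),.1))
w=camera_params("wrist"); s,pos,r=tool(); print("yaw",yaw()); C=np.eye(4);C[:3,:3]=r;C[:3,3]=pos
print((np.linalg.inv(C)@w["T"]).round(3), w["intrinsics"].round(0).tolist())
h=plane(p,(410.6,241.6),.136)[0]; print(delta([h[0],h[1],.25]))
E
```

```text
hubtop [[ 0.48232241 -0.20826561  0.136     ]]
mouth [[0.49135686 0.16878983 0.1       ]]
yaw 21.129792996093826
[[ 0.    -0.959 -0.285  0.079]
 [ 1.    -0.     0.001  0.   ]
 [-0.001 -0.285  0.959 -0.163]
 [ 0.     0.     0.     1.   ]] [[389.0, 0.0, 318.0], [0.0, 389.0, 230.0], [0.0, 0.0, 1.0]]
[ 0.3748 -0.2565 -0.0278]
```

```bash
python3 -m crank '[[0.034,-0.0233,-0.0025,0],[0.034,-0.0233,-0.0025,0],[0.034,-0.0233,-0.0025,0],[0.034,-0.0233,-0.0025,0],[0.034,-0.0233,-0.0025,0]]' -1
python3 -m crank '[[0.034,-0.0233,-0.0025,0],[0.034,-0.0233,-0.0025,0],[0.034,-0.0233,-0.0025,0],[0.034,-0.0233,-0.0025,0],[0.034,-0.0233,-0.0025,0]]'
python3 -m crank '[[0.034,-0.0233,-0.0025,0],[0,0,0,7],[0,0,0,7],[0,0,0,7],[0,0,0,7]]'
python3 -m crank '[[0,0,0,7],[0,0,0,7],[0,0,0,7],[0,0,0,1],[0,0,0,0]]'
python3 - <<'E'
from h import *
p=camera_params("wrist"); im=snapshot("wrist"); cv2.imwrite("pics/w1.png",im); print(yaw(),robot.state()["position"])
print("red",blobs(red(im),100)); print("yel",blobs(yel(im),100))
E
```

```text
time: 0.52
position: [0.3424, -0.4112, 0.2349]
tool_rot: [0.983, 0.183, -0.0, -0.0]
wrist_force: [0.2, -0.8, 0.0]
opening: 0.0875
finger_force: 0.0
time: 0.93
position: [0.459, -0.2412, 0.2477]
tool_rot: [0.983, 0.183, -0.0, 0.0]
wrist_force: [0.8, 0.2, 0.2]
opening: 0.0877
finger_force: 0.0
time: 1.35
position: [0.4816, -0.2087, 0.2498]
tool_rot: [0.998, -0.063, -0.0, -0.0]
wrist_force: [-0.9, 0.1, -0.3]
opening: 0.0877
finger_force: 0.0
time: 1.77
position: [0.4816, -0.209, 0.2499]
tool_rot: [0.969, -0.248, -0.0, 0.0]
wrist_force: [0.0, -0.5, 0.0]
opening: 0.0877
finger_force: 0.0
-28.642554125445653 [ 0.48167118 -0.20891666  0.24995707]
red [([532, 94, 75, 51, 2498], [569.5, 119.0]), ([332, 136, 39, 94, 1375], [348.5, 182.3]), ([261, 150, 74, 95, 2839], [300.2, 201.6]), ([137, 425, 20, 37, 204], [146.3, 441.8])]
yel [([309, 85, 28, 9, 143], [322.2, 88.0]), ([306, 114, 29, 86, 2011], [318.7, 157.3]), ([294, 243, 39, 38, 1209], [313.0, 260.9]), ([10, 293, 10, 22, 140], [15.3, 302.9]), ([74, 348, 45, 79, 1248], [91.2, 388.2]), ([517, 349, 46, 78, 1278], [544.7, 388.2]), ([455, 447, 185, 24, 1955], [561.2, 460.5]), ([289, 456, 24, 15, 121], [298.8, 464.1]), ([305, 457, 24, 14, 115], [316.9, 462.7])]
```

View pics/w1.png

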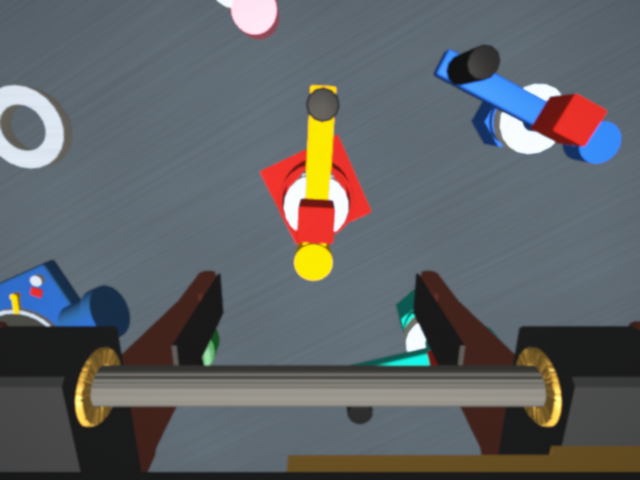

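The wrist view shows the crank at block px (316,222), weight (313,261), handle (322,104), with the arm nearly aligned to the tool's x. I fit it on the arm's plane.

Run:
```python
from h import *
p=camera_params("wrist"); im=cv2.imread("pics/w1.png"); s,pos,r=tool()
y=yel(im); y[:114]=0;y[290:]=0;y[:,:280]=0;y[:,345:]=0
a=y.copy(); a[197:]=0; b=y.copy(); b[:240]=0
tf=lambda uv,z:(plane(p,uv,z)-pos)@r
rows=[]
for v in range(130,195,5):
    c=np.flatnonzero(a[v]); rows.append(tf((c.mean(),v),.103)[0,:2])
rows=np.array(rows); k=np.polyfit(rows[:,0],rows[:,1],1); print("arm line y=",k,"deg",np.degrees(np.arctan(k[0])))
(c,rad)=cv2.minEnclosingCircle(np.argwhere(b)[:,::-1].astype(np.float32)); print("weight",c,rad,tf(c,.103))
m=red(im); g=cv2.cvtColor(im,cv2.COLOR_BGR2HSV)[:,:,2]
print("V col316",g[195:250:2,316])
for v in (209,212,240,243): print(v,tf((316,v),.136)[0])
```

```text
arm line y= [ 0.05489361 -0.00201245] deg 3.1420187476855816
weight (313.27777099609375, 260.0) 20.400787353515625 [[-0.03917843 -0.0039914   0.14697161]]
V col316 [252 251 180 109 107 112 185 237 240 240 239 239 238 239 239 239 238 239
 239 239 239 239 239 235 192 239 252 252]
209 [ 0.01321936 -0.00148733  0.11395192]
212 [ 0.01096256 -0.00149007  0.11395278]
240 [-0.01060336 -0.00151627  0.11396097]
243 [-0.01296924 -0.00151914  0.11396187]
```

```bash
python3 -m crank '[[0.0005,-0.002,0.03,0],[0,0,0.03,3],[0,0,0.03,0],[0,0,0.03,0],[0,0,0.02,0]]'
python3 -m crank '[[0,0,0.008,0],[0,0,0,0],[0,0,0,0]]'
python3 -m crank '[[0,0,0,0],[0,0,0,0],[0,0,0,0],[0,0,0,0],[0,0,0,0]]' 1
python3 -m crank '[[0,0,0,0],[0,0,0,0],[0,0,0,0],[0,0,0,0],[0,0,0,0]]'
```

```text
time: 2.23
position: [0.4819, -0.2071, 0.1075]
tool_rot: [0.962, -0.273, -0.001, -0.0]
wrist_force: [-0.5, -0.5, 0.9]
opening: 0.0879
finger_force: 0.0
time: 2.48
position: [0.4835, -0.2077, 0.1026]
tool_rot: [0.962, -0.274, 0.0, -0.0]
wrist_force: [0.0, -0.6, 0.4]
opening: 0.0882
finger_force: 0.0
time: 2.9
position: [0.4834, -0.2077, 0.1027]
tool_rot: [0.962, -0.274, 0.001, 0.0]
wrist_force: [-0.3, 0.0, 0.8]
opening: 0.058
finger_force: 0.0
time: 3.32
position: [0.4831, -0.2076, 0.1021]
tool_rot: [0.962, -0.275, -0.0, 0.0]
wrist_force: [-1.1, -0.5, 0.3]
opening: 0.0277
finger_force: 30.0
```

```bash
python3 -m crank '[[0,0,-0.01,0],[0,0,-0.03,0],[0,0,-0.035,0],[0,0,-0.035,0],[0,0,-0.03,0]]'
python3 -m crank '[[0,0,-0.01,0],[0,0,0,0],[0,0,0,0]]'
python3 - <<'E'
from h import *
s=robot.state();print(s["wrist_force"],s["wrist_torque"],yaw(),delta([.4914,.1688,s["position"][2]]))
E
```

```text
time: 3.73
position: [0.4826, -0.2073, 0.2443]
tool_rot: [0.962, -0.274, -0.0, -0.0]
wrist_force: [0.6, -0.2, -5.8]
opening: 0.0281
finger_force: 30.0
time: 3.98
position: [0.4824, -0.2074, 0.251]
tool_rot: [0.962, -0.275, -0.001, 0.0]
wrist_force: [-0.6, -0.3, -6.4]
opening: 0.0273
finger_force: 30.0
[-0.59916169 -0.30534168 -6.39024177] [0.13110422 0.07446895 0.00322871] -31.868425972761845 [-1.910e-01 -3.242e-01  1.000e-04]
```

```bash
python3 -m crank '[[-0.0105,-0.0178,0,0],[-0.021,-0.0357,0,0],[-0.021,-0.0357,0,0],[-0.021,-0.0357,0,0],[-0.021,-0.0357,0,0]]'
python3 -m crank '[[-0.021,-0.0357,0,0],[-0.0105,-0.0178,0,0],[0,0,0,0],[0,0,0,0]]'
python3 - <<'E'
from h import *
s=robot.state();print(s["position"],s["wrist_force"],yaw())
im=snapshot("wrist");cv2.imwrite("pics/w2.png",im)
p=camera_params("wrist");print(proj(p,[[.4914,.1688,.1],[.4914,.1688,.056]]))
im=snapshot("top");cv2.imwrite("pics/t2.png",im)
E
```

```text
time: 4.4
position: [0.4858, -0.0197, 0.2493]
tool_rot: [0.961, -0.275, -0.002, 0.001]
wrist_force: [1.0, -0.1, -5.1]
opening: 0.0276
finger_force: 30.0
time: 4.73
position: [0.4877, 0.0419, 0.2495]
tool_rot: [0.962, -0.273, -0.002, 0.001]
wrist_force: [0.1, -1.4, -5.8]
opening: 0.028
finger_force: 30.0
[0.48770746 0.04191717 0.24953483] [ 0.09617214 -1.38359317 -5.82975031] -31.66470543636209
[[190.79398137 285.85026423]
 [204.62818304 266.89299703]]
```

View pics/w2.png

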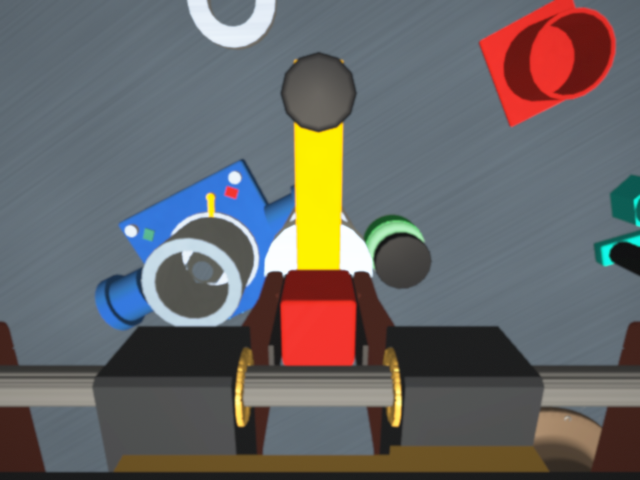

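The wrist view shows the crank hanging upright in the grip and the tube's rim centred at about (192,283); the hex is half hidden in the tube. I refine rim and hex angle.

Run:
```python
from h import *
p=camera_params("wrist"); im=cv2.imread("pics/w2.png"); s,pos,r=tool()
h=cv2.cvtColor(im,cv2.COLOR_BGR2HSV); print(h[283,146:156:3].tolist(),h[283,228:242:4].tolist(),h[325,192].tolist())
m=cv2.inRange(h,(85,15,150),(115,75,235)); m[:230]=0;m[340:]=0;m[:,:130]=0;m[:,255:]=0
def biggest(m): return max(cv2.findContours(m,cv2.RETR_EXTERNAL,cv2.CHAIN_APPROX_NONE)[0],key=cv2.contourArea)
e=cv2.fitEllipse(cv2.convexHull(biggest(m))); print("wrist rim",e,plane(p,e[0],.1))
im=cv2.imread("pics/t2.png"); t=camera_params("top"); h=cv2.cvtColor(im,cv2.COLOR_BGR2HSV)
m=cv2.inRange(h,(85,8,150),(115,75,235)); m[:218]=0;m[262:]=0;m[:,:217]=0;m[:,261:]=0
e=cv2.fitEllipse(cv2.convexHull(biggest(m))); print("top rim",e,plane(t,e[0],.1))
# hex in top
z=.056; i0=cv2.imread("pics/top0.png"); g=cv2.resize(cv2.cvtColor(i0,cv2.COLOR_BGR2GRAY)[220:266,220:268],None,fx=8,fy=8,interpolation=cv2.INTER_CUBIC)
d=(g<130).astype(np.uint8); n,l,st,c=cv2.connectedComponentsWithStats(d)
for i in range(1,n):
    if 3000<st[i][4]<30000:
        cn=biggest((l==i).astype(np.uint8)*255)[:,0]; uv=(cn+.5)/8-.5+220
        X=plane(t,uv,z)[:,:2]; X=X-(X.max(0)+X.min(0))/2; th=np.arctan2(X[:,1],X[:,0]); rr=np.hypot(*X.T)
        f=np.sum((rr-rr.mean())*np.exp(1j*6*th)); print(st[i].tolist(),plane(t,(c[i]+.5)/8-.5+220,z),"r",rr.min(),rr.max(),"vertex deg",np.degrees(np.angle(f))/6,abs(f)/len(rr))
y=yel(i0)[195:290,190:300]; b=[q for q in blobs(y,5)]; print(b)
```

```text
[[101, 37, 230], [101, 37, 229], [101, 38, 229], [96, 19, 137]] [[103, 32, 190], [100, 35, 230], [101, 37, 230], [104, 39, 214]] [104, 44, 192]
wrist rim ((191.1168670654297, 283.7718505859375), (90.1551742553711, 102.04241180419922), 112.95507049560547) [[0.4933813  0.16672276 0.1       ]]
top rim ((234.88832092285156, 242.1956024169922), (28.81613540649414, 37.64543151855469), 165.37599182128906) [[0.48739596 0.17864476 0.1       ]]
[0, 0, 300, 127, 7572] [[0.53606778 0.18821543 0.056     ]] r 0.016433151638518332 0.0474241058119814 vertex deg -9.873923016848426 0.0013225159191259841
[0, 0, 384, 368, 27998] [[0.46878534 0.1527811  0.056     ]] r 0.048229252450368056 0.07728684234251779 vertex deg 11.573733503812106 0.0007393965144332125
[44, 57, 177, 214, 10038] [[0.50380903 0.19385427 0.056     ]] r 0.011680498589526876 0.03614810039672412 vertex deg -29.808525877544213 0.0007474719281315953
[180, 90, 161, 242, 7290] [[0.47524248 0.13656856 0.056     ]] r 0.012680027050357203 0.04107266196232538 vertex deg -25.018662890172866 0.002095833433078018
[125, 120, 130, 133, 12442] [[0.49006981 0.16690643 0.056     ]] r 0.0157063803321098 0.020785751533691554 vertex deg -3.358840670133161 0.0004062396048148756
[([67, 26, 4, 5, 5], [68.8, 28.0])]
```

```bash
python3 -m crank '[[-0.0156,-0.0273,0,0],[-0.0156,-0.0273,0,0],[-0.0156,-0.0273,0,0],[-0.0155,-0.0273,0,0],[0,0,0,0]]'
python3 -m crank '[[0,0,0.0,-1],[0,0,0,0],[0,0,0,0]]'
python3 - <<'E'
from h import *
s=robot.state();print(s["position"],s["wrist_force"],yaw(),delta([.492,.1675,.2495]))
im=snapshot("wrist")[100:400,140:500];im2=snapshot("scene")[120:270,270:450];cv2.imwrite("pics/w3.png",np.hstack([im,cv2.resize(im2,(360,300))]))
E
```

```text
time: 5.25
position: [0.4932, 0.172, 0.2514]
tool_rot: [0.962, -0.272, -0.001, -0.002]
wrist_force: [0.6, 1.0, -5.9]
opening: 0.0278
finger_force: 30.0
time: 5.5
position: [0.4941, 0.164, 0.2515]
tool_rot: [0.964, -0.268, -0.0, 0.001]
wrist_force: [0.3, -1.5, -5.5]
opening: 0.0279
finger_force: 30.0
[0.49414418 0.16402479 0.25148646] [ 0.26945876 -1.46829476 -5.52023161] -31.035511555251365 [-0.0036 -0.0019  0.002 ]
```

View pics/w3.png

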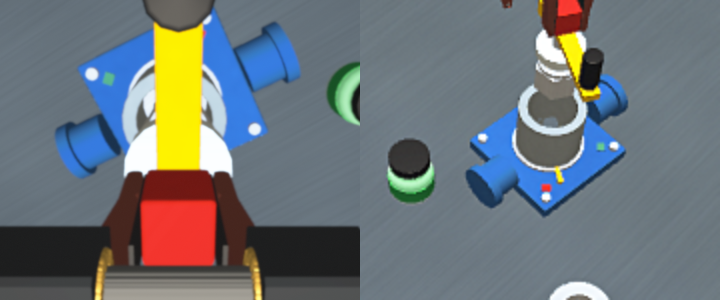

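Wrist crop: arm centred over the tube (arm at x 178, rim 122–228); scene crop: the crank hangs upright above the mouth. I settle and correct.

```bash
python3 -m crank '[[0,0,0,2],[0,0,0,0],[0,0,0,0],[0,0,0,0],[0,0,0,0]]'
python3 - <<'E'
from h import *
s=robot.state();print(s["position"],s["wrist_force"],yaw(),delta([.492,.1675,.2495]))
# collar bottom/ socket check from top camera: red block top
im=snapshot("top"); t=camera_params("top"); q=red(im);q[:200]=0;q[290:]=0;q[:,:200]=0;q[:,290:]=0
b=blobs(q,20); print(b,[plane(t,c,.2495-.0962+.130) for _,c in b])
E
```

```text
time: 6.02
position: [0.494, 0.1661, 0.2522]
tool_rot: [0.959, -0.283, 0.0, 0.0]
wrist_force: [0.6, 0.9, -5.7]
opening: 0.0278
finger_force: 30.0
[0.49401862 0.16613117 0.25218566] [ 0.60666469  0.85779624 -5.71452985] -32.85764353291958 [-0.0024 -0.0001  0.0027]
[] []
```

```bash
python3 -m crank '[[-0.0024,0,0.01,0],[0,0,0.01,0],[0,0,0.01,0],[0,0,0.01,0],[0,0,0,0]]'
python3 -m crank '[[0,0,0.008,0],[0,0,0.006,0],[0,0,0.006,0],[0,0,0,0],[0,0,0,0]]'
python3 -m crank '[[0,0,0.007,0],[0,0,0.007,0],[0,0,0.007,0],[0,0,0,0],[0,0,0,0]]'
python3 -c "
from h import *
print(yaw(),delta([.492,.1675,.152]))"
```

```text
time: 6.48
position: [0.4905, 0.167, 0.2092]
tool_rot: [0.959, -0.283, -0.002, 0.001]
wrist_force: [-1.0, 0.4, -5.9]
opening: 0.0278
finger_force: 30.0
time: 6.9
position: [0.4918, 0.1676, 0.1918]
tool_rot: [0.959, -0.283, -0.0, 0.0]
wrist_force: [-0.4, -0.8, -4.9]
opening: 0.0281
finger_force: 30.0
time: 7.32
position: [0.4915, 0.1675, 0.1705]
tool_rot: [0.959, -0.283, -0.001, 0.0]
wrist_force: [0.3, -0.3, -5.7]
opening: 0.0277
finger_force: 30.0
-32.86655149804426 [ 0.0004 -0.0003  0.0185]
```

Clean entry. Now slowly down to the shoulder region.

```bash
python3 -m crank '[[0,0,0.005,0],[0,0,0.005,0],[0,0,0,0],[0,0,0,0]]'
python3 -m crank '[[0,0,0.004,0],[0,0,0.002,0],[0,0,0,0],[0,0,0,0]]'
python3 -m crank '[[0,0,0.003,0],[0,0,0,0],[0,0,0,0]]'
```

```text
time: 7.65
position: [0.4917, 0.1676, 0.1608]
tool_rot: [0.959, -0.283, -0.0, 0.0]
wrist_force: [0.2, -0.2, -6.5]
opening: 0.0281
finger_force: 30.0
time: 7.98
position: [0.4918, 0.1677, 0.155]
tool_rot: [0.959, -0.283, -0.0, 0.0]
wrist_force: [-0.7, -0.7, -5.4]
opening: 0.0279
finger_force: 30.0
time: 8.23
position: [0.4918, 0.1677, 0.152]
tool_rot: [0.959, -0.283, -0.0, 0.0]
wrist_force: [-0.1, 0.4, -5.6]
opening: 0.028
finger_force: 30.0
```

```bash
python3 -m crank '[[0,0,0.003,0],[0,0,0,0],[0,0,0,0]]'
python3 -m crank '[[0,0,0.002,0],[0,0,0,0],[0,0,0,0]]'
```

```text
time: 8.48
position: [0.4918, 0.1681, 0.1492]
tool_rot: [0.959, -0.283, -0.0, -0.0]
wrist_force: [-0.5, 1.3, -3.2]
opening: 0.0277
finger_force: 30.0
time: 8.73
position: [0.4919, 0.1681, 0.1473]
tool_rot: [0.959, -0.283, -0.0, -0.0]
wrist_force: [-2.5, 2.4, -1.1]
opening: 0.0282
finger_force: 30.0
```

```bash
python3 -m crank '[[-0.001,0,0.0015,0],[0,0,0,0],[0,0,0,0]]'
python3 -m crank '[[0,0,0,-2],[0,0,0,-1],[0,0,0,0]]'
python3 -m crank '[[0,0,0,-2],[0,0,0,-1],[0,0,0,0]]'
```

```text
time: 8.98
position: [0.4911, 0.1684, 0.1455]
tool_rot: [0.959, -0.283, 0.0, -0.0]
wrist_force: [-0.8, 2.2, -4.0]
opening: 0.0276
finger_force: 30.0
time: 9.23
position: [0.491, 0.1687, 0.1455]
tool_rot: [0.966, -0.257, -0.0, -0.0]
wrist_force: [-0.9, 3.7, -5.3]
opening: 0.0278
finger_force: 30.0
time: 9.48
position: [0.491, 0.1689, 0.1456]
tool_rot: [0.973, -0.232, -0.0, -0.0]
wrist_force: [-0.9, 5.4, -4.8]
opening: 0.0278
finger_force: 30.0
```

The press fell off: matched. Relieve the side force and lower home.

```bash
python3 -m crank '[[-0.0007,-0.0013,0,0],[0,0,0,0],[0,0,0,0]]'
python3 -m crank '[[0,0,0.003,0],[0,0,0,0],[0,0,0,0]]'
python3 -m crank '[[0,0,0.003,0],[0,0,0,0],[0,0,0,0]]'
```

```text
time: 9.73
position: [0.4909, 0.1694, 0.1455]
tool_rot: [0.973, -0.233, -0.0, 0.0]
wrist_force: [-0.9, 1.9, -4.8]
opening: 0.0279
finger_force: 30.0
time: 9.98
position: [0.491, 0.1695, 0.1426]
tool_rot: [0.973, -0.232, -0.0, 0.0]
wrist_force: [-1.3, 2.1, -2.1]
opening: 0.0283
finger_force: 30.0
time: 10.23
position: [0.491, 0.1695, 0.1396]
tool_rot: [0.973, -0.232, -0.0, 0.0]
wrist_force: [-1.7, 1.2, -0.1]
opening: 0.0276
finger_force: 30.0
```

```bash
python3 -c "
from h import *
print(yaw(),robot.state()['wrist_torque'])"
python3 -m crank '[[0,0,0,1],[0,0,0,0],[0,0,0,0]]'
python3 -c "
from h import *
print(yaw(),robot.state()['wrist_torque'])"
python3 -m crank '[[0,0,0,1],[0,0,0,0],[0,0,0,0]]'
python3 -c "
from h import *
print(yaw(),robot.state()['wrist_torque'])"
```

```text
-26.877487116536113 [ 0.29010509  0.79615667 -0.11308995]
time: 10.48
position: [0.4909, 0.1695, 0.1393]
tool_rot: [0.971, -0.241, -0.0, 0.0]
wrist_force: [-1.1, 1.4, -3.5]
opening: 0.028
finger_force: 30.0
-27.879451949587484 [ 0.38830959  0.46172632 -0.07992688]
time: 10.73
position: [0.491, 0.1695, 0.1394]
tool_rot: [0.968, -0.249, -0.0, 0.0]
wrist_force: [-2.5, 0.5, -4.8]
opening: 0.0278
finger_force: 30.0
-28.87999381484114 [ 0.18626507  0.40271442 -0.04414929]
```

```bash
python3 -m crank '[[0,0,0.003,1],[0,0,0,0],[0,0,0,0]]'
python3 -m crank '[[0,0,0.002,0],[0,0,0,0],[0,0,0,0]]'
python3 -m crank '[[0,0,0.002,0],[0,0,0,0],[0,0,0,0]]'
python3 -c "
from h import *
print(yaw(),robot.state()['wrist_torque'])"
```

```text
time: 10.98
position: [0.491, 0.1695, 0.1363]
tool_rot: [0.966, -0.258, -0.0, 0.0]
wrist_force: [-0.8, 0.8, -5.3]
opening: 0.0277
finger_force: 30.0
time: 11.23
position: [0.491, 0.1696, 0.1345]
tool_rot: [0.966, -0.258, -0.0, 0.0]
wrist_force: [-0.5, -0.9, -6.1]
opening: 0.0276
finger_force: 30.0
time: 11.48
position: [0.491, 0.1696, 0.1325]
tool_rot: [0.966, -0.258, -0.0, 0.0]
wrist_force: [-1.1, 0.3, -5.3]
opening: 0.0278
finger_force: 30.0
-29.868289426483727 [-0.03736383  0.26157348 -0.0255933 ]
```

```bash
python3 -m crank '[[0,0,0.002,0],[0,0,0,0],[0,0,0,0]]'
python3 -m crank '[[0,0,0.002,0],[0,0,0,0],[0,0,0,0]]'
python3 -m crank '[[0,0,0.0015,0],[0,0,0,0],[0,0,0,0]]'
python3 - <<'E'
from h import *
print(yaw(),robot.state()['wrist_torque'])
im=snapshot("top")[190:290,190:300]; b=snapshot("scene")[120:240,300:430]; cv2.imwrite("pics/w4.png",np.hstack([cv2.resize(im,(396,360),interpolation=2),cv2.resize(b,(390,360),interpolation=2)]))
E
```

```text
time: 11.73
position: [0.491, 0.1697, 0.1305]
tool_rot: [0.966, -0.258, -0.0, 0.0]
wrist_force: [-0.3, -0.1, -4.3]
opening: 0.0277
finger_force: 30.0
time: 11.98
position: [0.4911, 0.1697, 0.1287]
tool_rot: [0.966, -0.258, 0.0, 0.0]
wrist_force: [-1.5, -1.5, -3.3]
opening: 0.0277
finger_force: 30.0
time: 12.23
position: [0.4911, 0.1697, 0.1273]
tool_rot: [0.966, -0.258, 0.0, -0.0]
wrist_force: [-0.7, -0.7, -1.8]
opening: 0.0281
finger_force: 30.0
-29.873937471972546 [-0.21682609  0.64262517 -0.03338588]
```

View pics/w4.png

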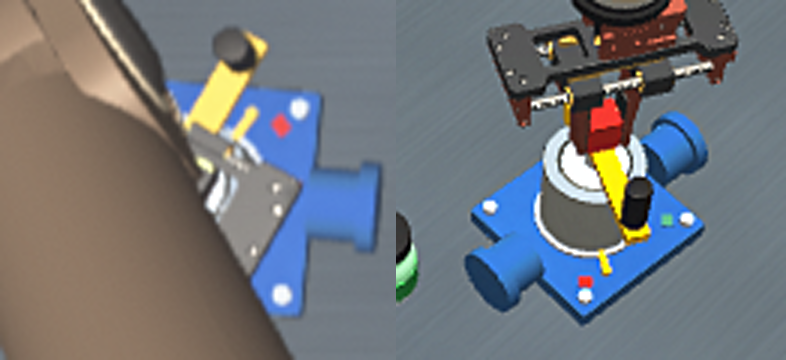

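The crops show the crank deep in the tube, its arm just above the mouth, with the pointer (scene crop 606,262) between red (585,283) and green (667,220). I measure the dial.

```bash
cat > dial.py <<'E'
from h import *
from sys import argv
C=np.array([.491,.1690])
def dial():
    im=snapshot("scene"); p=camera_params("scene"); h=cv2.cvtColor(im,cv2.COLOR_BGR2HSV)
    out={}
    for n,lo,hi in(("red",(0,150,120),(8,255,255)),("green",(55,60,60),(85,255,255)),("yel",(18,130,90),(33,255,255))):
        m=cv2.inRange(h,lo,hi); R_,A=[],[]
        uv=np.argwhere(m)[:,::-1]
        if len(uv)==0: continue
        X=plane(p,uv,.022)[:,:2]-C; r=np.hypot(*X.T); a=np.degrees(np.arctan2(X[:,1],X[:,0]))
        k=(r>.045)&(r<.085)&(a>-70)&(a<75)
        if k.any(): out[n]=(int(k.sum()),round(float(np.median(a[k])),1),round(float(np.median(r[k])),3),uv[k].mean(0).round(0).tolist())
    s=robot.state(); print(out,"yaw",round(yaw(),1),"Tz",s["wrist_torque"][2].round(3),s["wrist_force"].round(1))
if __name__=="__main__": dial()
E
python3 dial.py
```

```text
{'red': (9, -48.6, 0.072, [363.0, 213.0]), 'green': (9, 38.1, 0.072, [390.0, 193.0]), 'yel': (42, 11.6, 0.053, [377.0, 201.0])} yaw -29.9 Tz -0.001 [-2.5 -1.3 -0.9]
```

```bash
python3 - <<'E'
from h import *
p=camera_params("scene"); X=plane(p,[(369,206),(370,209)],.022)[:,:2]-[.491,.169]; print(np.degrees(np.arctan2(X[:,1],X[:,0])),np.hypot(*X.T))
E
python3 -m crank '[[0,0,0,-3],[0,0,0,-3],[0,0,0,-3],[0,0,0,-3],[0,0,0,-3]]'
python3 dial.py
python3 -m crank '[[0,0,0,-3],[0,0,0,-3],[0,0,0,-3],[0,0,0,-3],[0,0,0,-3]]'
python3 dial.py
```

```text
[-30.75540904 -31.12340521] [0.05102031 0.06064436]
time: 12.8
position: [0.491, 0.1698, 0.1272]
tool_rot: [0.992, -0.129, -0.0, -0.0]
wrist_force: [-2.4, -0.7, -1.9]
opening: 0.0276
finger_force: 30.0
{'red': (9, -48.6, 0.072, [363.0, 213.0]), 'yel': (102, 38.0, 0.058, [382.0, 193.0])} yaw -14.6 Tz -0.248 [-2.1 -1.2 -0.6]
time: 13.27
position: [0.4911, 0.1699, 0.1272]
tool_rot: [1.0, 0.001, 0.0, -0.0]
wrist_force: [-1.9, 0.0, -0.5]
opening: 0.0279
finger_force: 30.0
{'red': (9, -48.6, 0.072, [363.0, 213.0]), 'green': (10, 38.2, 0.072, [390.0, 193.0]), 'yel': (92, 60.5, 0.069, [386.0, 188.0])} yaw 0.4 Tz -0.246 [-2.7 -0.  -1.1]
```

```bash
python3 -m crank '[[0,0,0,-3],[0,0,0,-3],[0,0,0,-3],[0,0,0,-3],[0,0,0,-3]]'
python3 -m crank '[[0,0,0,-3],[0,0,0,-3],[0,0,0,-3],[0,0,0,-1],[0,0,0,0]]'
python3 - <<'E'
import dial,cv2,numpy as np
from workcell import snapshot
dial.dial()
im=snapshot("top")[190:290,190:300]; b=snapshot("scene")[120:240,300:430]; cv2.imwrite("pics/w5.png",np.hstack([cv2.resize(im,(396,360),interpolation=2),cv2.resize(b,(390,360),interpolation=2)]))
E
```

```text
time: 13.73
position: [0.4911, 0.1701, 0.1273]
tool_rot: [0.991, 0.131, 0.0, -0.0]
wrist_force: [-1.9, 0.5, -0.4]
opening: 0.0278
finger_force: 30.0
time: 14.15
position: [0.491, 0.1701, 0.1272]
tool_rot: [0.976, 0.217, 0.0, -0.0]
wrist_force: [-2.5, 1.2, -0.7]
opening: 0.0278
finger_force: 30.0
{'red': (9, -48.6, 0.072, [363.0, 213.0]), 'green': (9, 38.1, 0.072, [390.0, 193.0]), 'yel': (20, 21.0, 0.058, [384.0, 197.0])} yaw 25.0 Tz -0.227 [-1.9  1.1 -1.3]
```

View pics/w5.png

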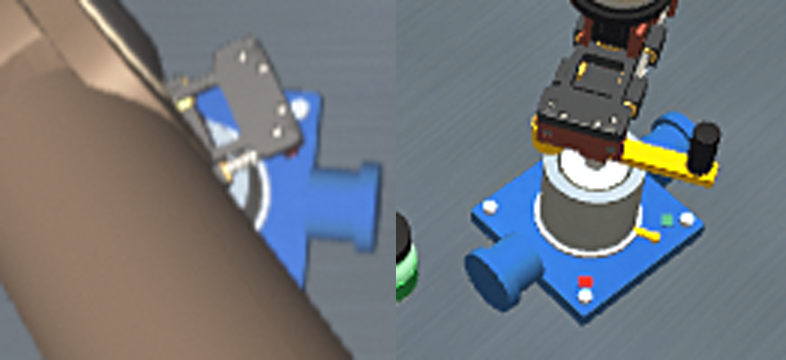

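The pointer (scene crop 650,235) is about 18° short of green (667,220).

```bash
python3 -m crank '[[0,0,0,-3],[0,0,0,-3],[0,0,0,-3],[0,0,0,-3],[0,0,0,-1]]'
python3 -m crank '[[0,0,0,-1],[0,0,0,0]]'
python3 dial.py
python3 -m crank '[[0,0,0,-1],[0,0,0,0]]'
python3 dial.py
python3 -m crank '[[0,0,0,-1],[0,0,0,0]]'
python3 dial.py
```

```text
time: 14.72
position: [0.491, 0.1702, 0.1272]
tool_rot: [0.945, 0.327, 0.0, -0.0]
wrist_force: [-3.8, 2.2, -0.8]
opening: 0.0277
finger_force: 30.0
time: 14.88
position: [0.491, 0.1702, 0.1272]
tool_rot: [0.942, 0.335, 0.0, -0.0]
wrist_force: [-3.7, 2.0, -0.8]
opening: 0.0278
finger_force: 30.0
{'red': (9, -48.6, 0.072, [363.0, 213.0]), 'green': (7, 38.3, 0.072, [390.0, 193.0]), 'yel': (21, 34.8, 0.059, [385.0, 194.0])} yaw 39.1 Tz -0.291 [-2.7  2.5 -1.4]
time: 15.1
position: [0.491, 0.1701, 0.1272]
tool_rot: [0.939, 0.344, 0.0, -0.0]
wrist_force: [-3.6, 3.4, -1.5]
opening: 0.0276
finger_force: 30.0
{'red': (9, -48.6, 0.072, [363.0, 213.0]), 'green': (7, 38.3, 0.072, [390.0, 193.0]), 'yel': (20, 36.1, 0.056, [384.0, 193.0])} yaw 40.1 Tz -0.253 [-3.4  3.8 -2. ]
time: 15.32
position: [0.491, 0.1701, 0.1272]
tool_rot: [0.936, 0.352, 0.0, -0.0]
wrist_force: [-2.9, 4.1, -1.5]
opening: 0.0283
finger_force: 30.0
{'red': (9, -48.6, 0.072, [363.0, 213.0]), 'green': (7, 38.3, 0.072, [390.0, 193.0]), 'yel': (20, 36.9, 0.057, [385.0, 193.0])} yaw 41.2 Tz -0.264 [-4.3  4.1 -0.9]
```

```bash
python3 -m crank '[[0,-0.0008,0,-1],[0,0,0,0]]'
python3 dial.py
python3 -m crank '[[0,0,0,-1],[0,0,0,0]]'
python3 dial.py
python3 -m crank '[[0,0,0,-1],[0,0,0,0]]'
python3 dial.py
```

```text
time: 15.53
position: [0.4908, 0.1702, 0.1272]
tool_rot: [0.933, 0.36, 0.0, 0.0]
wrist_force: [-2.2, 2.4, -1.9]
opening: 0.0279
finger_force: 30.0
{'red': (9, -48.6, 0.072, [363.0, 213.0]), 'green': (7, 38.1, 0.072, [390.0, 193.0]), 'yel': (21, 38.6, 0.059, [385.0, 193.0])} yaw 42.2 Tz -0.273 [-2.4  3.  -1.1]
time: 15.75
position: [0.4907, 0.1702, 0.1272]
tool_rot: [0.93, 0.368, 0.0, 0.0]
wrist_force: [-0.7, 3.1, -1.3]
opening: 0.028
finger_force: 30.0
{'red': (9, -48.6, 0.072, [363.0, 213.0]), 'green': (7, 38.1, 0.072, [390.0, 193.0]), 'yel': (20, 39.1, 0.057, [384.0, 192.0])} yaw 43.2 Tz -0.257 [-1.5  3.2 -0.9]
time: 15.97
position: [0.4907, 0.1702, 0.1272]
tool_rot: [0.927, 0.376, 0.0, 0.0]
wrist_force: [-1.2, 3.2, -1.0]
opening: 0.028
finger_force: 30.0
{'red': (9, -48.6, 0.072, [363.0, 213.0]), 'green': (7, 38.1, 0.072, [390.0, 193.0]), 'yel': (22, 39.8, 0.056, [384.0, 192.0])} yaw 44.2 Tz -0.275 [-2.3  2.4 -1. ]
```

```bash
python3 -m crank '[[0,0,0,-1],[0,0,0,0]]'
python3 dial.py
python3 -m crank '[[0,0,0,-0.7],[0,0,0,0]]'
python3 dial.py
```

```text
time: 16.18
position: [0.4907, 0.1703, 0.1272]
tool_rot: [0.923, 0.384, 0.0, 0.0]
wrist_force: [-1.3, 1.7, -1.1]
opening: 0.0282
finger_force: 30.0
{'red': (9, -48.6, 0.072, [363.0, 213.0]), 'green': (8, 38.0, 0.072, [390.0, 193.0]), 'yel': (22, 40.5, 0.06, [385.0, 192.0])} yaw 45.2 Tz -0.263 [-1.5  2.8 -1. ]
time: 16.4
position: [0.4907, 0.1703, 0.1272]
tool_rot: [0.921, 0.39, 0.0, 0.0]
wrist_force: [-0.7, 2.5, -1.5]
opening: 0.0276
finger_force: 30.0
{'red': (9, -48.6, 0.072, [363.0, 213.0]), 'green': (8, 38.0, 0.072, [390.0, 193.0]), 'yel': (18, 42.8, 0.059, [385.0, 191.0])} yaw 45.8 Tz -0.276 [-0.9  1.8 -1.4]
```

```bash
python3 -m crank '[[0,0,0,-0.7],[0,0,0,0]]'
python3 dial.py
python3 -m crank '[[0,0,0,-0.7],[0,0,0,0]]'
python3 dial.py
```

```text
time: 16.62
position: [0.4906, 0.1703, 0.1272]
tool_rot: [0.918, 0.395, 0.0, 0.0]
wrist_force: [-1.2, 2.9, -0.8]
opening: 0.0279
finger_force: 30.0
{'red': (9, -48.6, 0.072, [363.0, 213.0]), 'green': (8, 38.0, 0.072, [390.0, 193.0]), 'yel': (19, 42.9, 0.058, [385.0, 191.0])} yaw 46.5 Tz -0.256 [-0.9  2.5 -1.3]
time: 16.83
position: [0.4906, 0.1703, 0.1272]
tool_rot: [0.916, 0.401, 0.0, 0.0]
wrist_force: [-0.0, 2.9, -1.3]
opening: 0.028
finger_force: 30.0
{'red': (9, -48.6, 0.072, [363.0, 213.0]), 'green': (8, 38.0, 0.072, [390.0, 193.0]), 'yel': (20, 42.9, 0.059, [385.0, 191.0])} yaw 47.2 Tz -0.451 [-0.6  2.2 -1.2]
```

Torque rose and the pointer stopped: the stop is reached. Ease off, release and retreat upwards.

```bash
python3 -m crank '[[0,0,0,0.7],[0,0,0,0]]'
python3 -m crank '[[0,0,0,0],[0,0,0,0],[0,0,0,0],[0,0,0,0],[0,0,0,0]]' -1
python3 -m crank '[[0,0,0,0],[0,0,0,0],[0,0,-0.01,0],[0,0,-0.02,0],[0,0,-0.03,0]]'
python3 -m crank '[[0,0,-0.03,0],[0,0,-0.03,0],[0,0,-0.03,0],[0,0,0,0],[0,0,0,0]]'
python3 - <<'E'
import dial,cv2,numpy as np
from workcell import snapshot
dial.dial()
im=snapshot("wrist")[60:420,120:520]; b=snapshot("scene")[120:240,300:430]; cv2.imwrite("pics/w6.png",np.hstack([im,cv2.resize(b,(390,360),interpolation=2)]))
E
```

```text
time: 17.05
position: [0.4906, 0.1703, 0.1271]
tool_rot: [0.919, 0.395, 0.0, 0.0]
wrist_force: [0.1, 2.1, -1.7]
opening: 0.0278
finger_force: 30.0
time: 17.47
position: [0.4906, 0.1701, 0.1272]
tool_rot: [0.919, 0.395, 0.0, 0.0]
wrist_force: [0.2, 0.1, 0.5]
opening: 0.0577
finger_force: 0.0
time: 17.88
position: [0.4891, 0.1698, 0.1865]
tool_rot: [0.919, 0.395, -0.002, -0.0]
wrist_force: [1.4, -0.0, 1.3]
opening: 0.0873
finger_force: 0.0
time: 18.3
position: [0.4912, 0.1708, 0.2794]
tool_rot: [0.919, 0.395, 0.002, 0.0]
wrist_force: [-0.3, -0.2, -0.4]
opening: 0.0876
finger_force: 0.0
{'red': (9, -48.6, 0.072, [363.0, 213.0]), 'green': (8, 38.0, 0.072, [390.0, 193.0]), 'yel': (20, 42.9, 0.059, [385.0, 191.0])} yaw 46.5 Tz 0.009 [-1.  -1.2 -0.4]
```

View pics/w6.png

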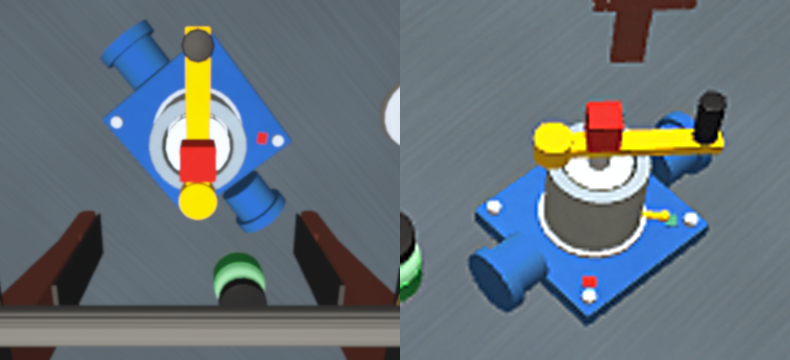

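The crank stands upright and released with the pointer (scene crop 660,215) on the green mark.

```bash
python3 -c "
from workcell import job_done
print(job_done())"
```

```text
the job is handed in; nothing more can be done
None
```

The job is handed in: by force and camera readings the crank is fully home on the hex, turned counterclockwise to the stop with the pointer on the green mark, and released; no verdict came back.

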